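Start the vacuum packer and hold its lid down

TASK

Two jars stand in the chamber of the vacuum packer, ready to be evacuated. Switch the packer on by pressing the large round button at the left end of its control panel right in, then push the raised lid down with the fingertips until it lies shut on its seal all round, and keep it pressed there with steady hand pressure, without forcing it, as one does until the vacuum takes hold: finish while still holding it down. Leave the three small keys on the panel, the jars and the other things on the counter alone; nothing has to be picked up.

Things in the scene. Friction and masses are not known exactly. Their poses are not given: they have to be found in the camera images.
- packer: chamber vacuum packer, a steel machine 340 wide, 480 deep, chamber rim 140 high, fixed to the counter. Origin on the counter, midway across, 210 behind the front face; x to the back, y left, z up. Control panel: the front 105 mm, sloping up to the back by 15 degrees; behind it the open chamber and lid. The lid's hinge line runs left-right, 185 behind the origin and 144 above the counter
- power_top (a point): centre of the cap's top of the power button, the one large round button (30 diameter), at the left end of the panel as seen from the front; pressed square to the panel, that is down and backward 15 degrees from vertical
- power (a joint): travel of the power button in m, 0 out to 0.006 fully in, springs back; about 5 N at full travel; it switches on from 0.004
- lid: the lid, an aluminium frame 330 wide with a clear window. Origin: middle of the underside of its front bar, 272.5 from the hinge line; x towards the hinge, z out of its top face. Shut, the origin lies 144 above the counter; it starts tilted 0.5 to 0.65 rad up (stop at 0.7) and rises again when let go. Pushing down near its front edge takes 1 to 9 N; 10 to 25 N holds it shut, over 40 is too much
- lid_front (a point): middle of the top face of the lid's front bar, 30 above body lid's origin along the lid's z (bar 35 from front to back, 330 from left to right, its front edge 17.5 ahead of this point, with a 13 mm lip below and ahead of it). Shut, it lies 174 above the counter. It moves with the lid on an arc about the hinge
- key0 (a joint): travel in m of the small key (14 diameter) nearest the middle of the panel, 0 to 0.004; 160 to the right of the power button. Not to be pressed
- key1 (a joint): the next small key, 200 to the right of the power button
- key2 (a joint): the last small key, 240 to the right of the power button
- jar_a: glass jar with metal cap, 68 diameter, 66 high, in the chamber (floor 58 above the counter); origin at the centre of its underside
- jar_b: the other jar in the chamber, the same
- oil: labelled bottle with a black cap, 56 diameter, 170 high, beside the machine; origin under its centre
- jug: steel mug 80 diameter, 100 high, beside the machine; origin under its centre
- ramekin: white bowl 84 diameter, 45 high, beside the machine; origin under its centre
- can: steel can with a label, 74 diameter, 110 high, beside the machine; origin under its centre
- shaker: steel shaker 68 diameter, 104 high, beside the machine; origin under its centre
- scraper: flat scraper 240 long, lying at the front right of the counter

How it is judged (in metres and radians):
On the way, in this order (a step that is already met when the one before it is completed fails the run):
1. the power button is pressed in while the lid still stands open (value of joint power above 0.004 m and z of lid in the frame of packer above 0.2245 m), for 0.05 s.
2. the lid is pushed down onto its seal by the fingers (z of lid in the frame of packer below 0.1495 m and contact force between the fingers and lid above 3 N), for 0.2 s.
At the end, for the whole second after the job is handed in: the lid is shut (the underside of its front bar within 5.5 mm of its shut height, 144 mm) and stays so under the fingers' pressure of 3 to 40 N; the power button has been let go (all of step 2 and contact force between the fingers and lid below 40 N and value of joint power below 0.002 m); the arm keeps its last pose, push and grip.
It fails at once if one of the small keys is pressed (value of joint any of key0, key1, key2 above 0.0015 m).
It fails at once if the lid is forced, with more than 60 N (contact force between the fingers and lid above 60 N).
It fails at once if a jar in the chamber is touched, lifted or shifted by more than 15 mm (distance of any of jar_a, jar_b from where it was at the start of the episode above 0.015 m or contact force between the fingers and jar_a above 1 N or contact force between the fingers and jar_b above 1 N).
It fails at once if something else on the counter is lifted, tipped or shifted by more than 20 mm (distance of any of oil, jug, ramekin, can, shaker, scraper from where it was at the start of the episode above 0.02 m).
It fails at once if the lid is lifted further open (z of lid in the frame of packer above 0.3175 m).
It also fails if it takes over 45 s, if anything falls off the work surface, if the arm or the gripper's body presses on something with over 40 N, if the wrist force passes 120 N, or if a joint passes its speed limit or range.

ROBOT

A 6-joint arm with a two-finger parallel gripper is mounted at the origin on the work surface. World frame = base frame: x ahead of the robot, y to its left, z up, the work surface at z = 0. Lengths are in mm, angles in rad, forces in N, time in s.
With the tool pointing down it reaches from about 325 to 775 mm from the base axis. Payload 5.5 kg.
Tool frame: the origin (TCP) lies midway between the tips of the shut fingers; the grasp point (between the pads) lies 19 mm behind it; z points along the fingers, y is the direction in which the jaws open and shut (so a half turn about z gives the same grasp; the last joint's range is limited). The gripper opens to 85 mm and grips with 20 to 120 N. Pads are 22 mm wide; open, the fingers measure 114 mm over their backs; the gripper's body (76 mm by 85 mm) begins 54 mm behind the grasp point. The pads swing forward as they close: fully open they stand 13 mm farther back than shut.
Start: joints at [1.206, 0.091, 1.231, -0, 1.82, -0.057], TCP at [181.782, 571.814, 193.275] pointing down, gripper open.
Joint ranges: [-2.87, 2.87], [-0.86, 2.18], [0.17, 2.46], [-1.51, 4.65], [0.06, 2.69], [-2.65, 2.65]. Speed limits (rad/s): [2.57, 2.57, 3.01, 3.14, 3.14, 3.14].

INTERFACE

Orientations are given as [roll, pitch, yaw] about the fixed x, y, z axes, in that order (R = Rz(yaw) Ry(pitch) Rx(roll)).
In Python, from station import * gives the robot as it stands. The module is installed in compiled form; this text tells all that it offers.
- The arm moves only by the shell command python3 -m jog 'ROWS' [OPENING] [FORCE]. ROWS is JSON, a list of rows, each a list of 6 numbers: the shift along the tool's x, y, z in mm, then the turn, a rotation vector about the tool's x, y, z in rad. In form: [[x, y, z, ax, ay, az], ...]. A call has 1 to 12 rows; each row is the pose to reach, as a shift and turn from the pose commanded when the call began, along the tool's axes at that moment; what a row does not reach only later rows make up. A row lasts 1/12 s, in which the tool goes at most 41.7 mm and 7.16 degrees, less where a joint would pass 70% of its speed; a pose out of reach is approached as far as the arm can. A call with a gripper value outside its range is refused whole. OPENING is the opening, from -1 (shut) to 1 (fully open), set as the call begins (- or left out, the last holds). The fingers move at their own pace and stop on an object; FORCE is the grip in N (left out, the last holds). Time passes only in rows, so rows that repeat a pose let the fingers close. It gives the time, the measured TCP pose, the force and the opening at its end, in the units of the state.
- state(): the state, without advancing time (a new reading comes with each control period).
- camera(name): name is "scene" or "top" or "wrist"; returns the picture (480x640x3 uint8, red, green, blue); there is no depth.
- calibration(name): a dict with "mtx" (3x3 intrinsics, pixels), "world_from_camera" (4x4, takes a point from camera to world coordinates); the wrist camera has in their place "mount" (4x4, takes a point from camera to tool coordinates, whose origin is the TCP and whose axes are the flange's). Camera axes: x right, y down, z forward; pixel columns grow to the right and rows downward; lengths in mm; the calibration is good to about 2 mm. The wrist camera is an equidistant fisheye: a pixel r from the principal point sees the ray r / f radians off the axis. A picture is of the moment at which its call begins: read the wrist's pose just before it. calibration takes no time and is no camera call.
- job_done(): hands the job in, once; it reports no verdict.
The state is a dict: "t": time; "joint_pos": joint angles; "qvel": joint speeds; "joint_efforts": joint torques, N m; "tcp_pos": TCP position; "tool_rot": TCP orientation; "ft_force": force on the tool from outside, world axes, zero at the start; "torque": the same for the moment, N m; "opening": finger opening in mm.
Only numpy, scipy, OpenCV 4.12 (cv2) and the standard library are available. Lean on these libraries where they do the work, as an engineer would, in place of code of your own. Each camera call takes 0.05 s, during which the arm holds its last target.

## Working session

There is one attempt and no reset: what is moved stays moved. The work goes in short steps, Python scripts to look and compute and a shell command to move; the robot and the scene stay as the last step left them, time stands still between calls to the robot, and variables do not carry over. Pictures are saved under pics/ and viewed, and the job is handed in when it is done.

```bash
mkdir -p pics
python3 - <<'E'
from station import *
import cv2,numpy as np
s=state();print(s)
for n in ["scene","top","wrist"]:
    im=camera(n);cv2.imwrite(f"pics/{n}0.png",im[...,::-1])
    c=calibration(n);print(n,{k:np.round(v,4).tolist() for k,v in c.items()})
E
```

```text
{'t': 0.0, 'joint_pos': array([ 1.20629534e+00,  9.18916384e-02,  1.23191015e+00, -1.17192995e-05,
        1.81979189e+00, -5.66683476e-02]), 'qvel': array([ 0.00019235, -0.00064778,  0.00097139,  0.0015056 ,  0.00074861,
        0.00021226]), 'joint_efforts': array([-3.65057776e-04, -4.58726835e+01, -4.18037081e+01,  3.12613167e-05,
        1.13025459e-02, -2.25728121e-05]), 'tcp_pos': array([181.65508675, 571.4614928 , 192.11761273]), 'tool_rot': array([-3.13959419e+00, -1.01988842e-04,  2.83375704e+00]), 'ft_force': array([-0.53522006,  0.65505341, -0.41401537]), 'torque': array([-0.0060767 ,  0.02394429, -0.00387248]), 'opening': 85.38190474164585}
scene {'mtx': [[526.1009, 0.0, 325.6183], [0.0, 526.1009, 235.8769], [0.0, 0.0, 1.0]], 'world_from_camera': [[1.0, 0.0043, 0.001, 512.3118], [0.0019, -0.6233, 0.7819, -989.7607], [0.004, -0.7819, -0.6233, 916.2509], [0.0, 0.0, 0.0, 1.0]]}
top {'mtx': [[623.464, 0.0, 321.7864], [0.0, 623.464, 223.0418], [0.0, 0.0, 1.0]], 'world_from_camera': [[0.0188, -0.9826, 0.1847, 225.6144], [-0.9998, -0.0204, -0.0071, -10.0701], [0.0107, -0.1845, -0.9828, 1732.4577], [0.0, 0.0, 0.0, 1.0]]}
wrist {'mtx': [[371.6483, 0.0, 320.3313], [0.0, 371.6483, 236.4346], [0.0, 0.0, 1.0]], 'mount': [[-0.0005, -0.9563, -0.2923, 75.4734], [1.0, -0.0006, 0.0002, 0.1078], [-0.0003, -0.2923, 0.9563, -180.2355], [0.0, 0.0, 0.0, 1.0]]}
```

View pics/scene0.png

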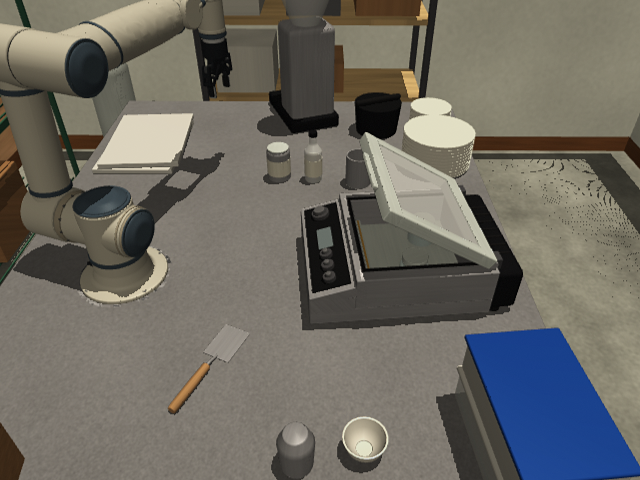

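View pics/top0.png

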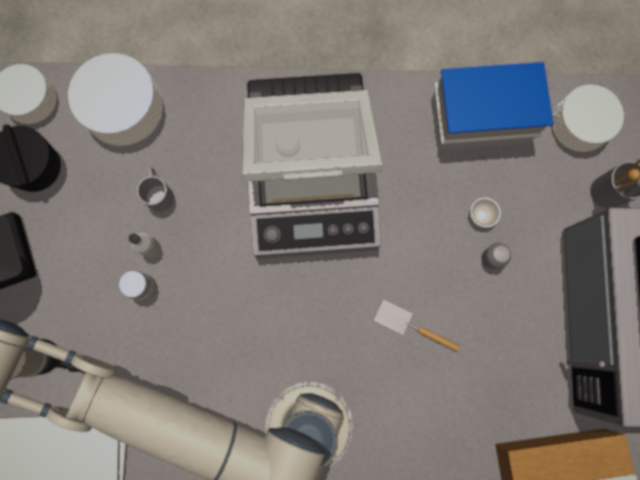

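View pics/wrist0.png

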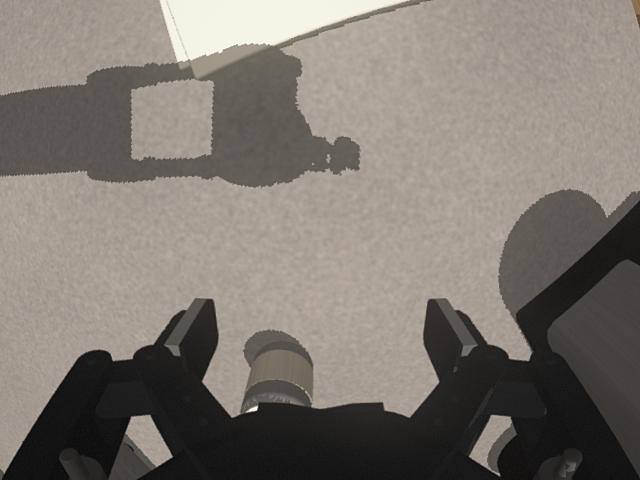

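Run:
```python
import cv2
a=cv2.imread("pics/scene0.png");b=cv2.imread("pics/top0.png")
cv2.imwrite("pics/sz.png",cv2.resize(a[125:335,290:530],None,fx=3.3,fy=2.85*1,interpolation=cv2.INTER_CUBIC) if 0 else cv2.resize(a[125:325,290:530],None,fx=3,fy=3,interpolation=cv2.INTER_CUBIC))
cv2.imwrite("pics/tz.png",cv2.resize(b[70:262,235:395],None,fx=3,fy=3,interpolation=cv2.INTER_CUBIC))
```

```text
(no output)
```

View pics/sz.png

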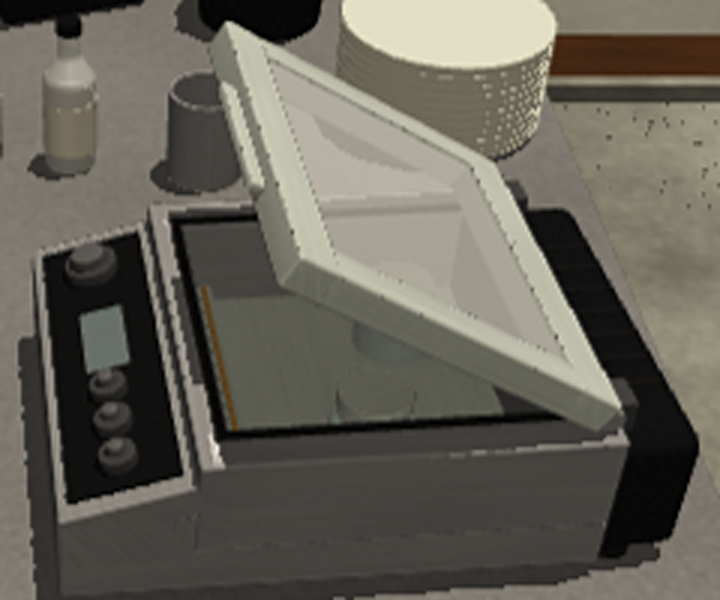

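View pics/tz.png

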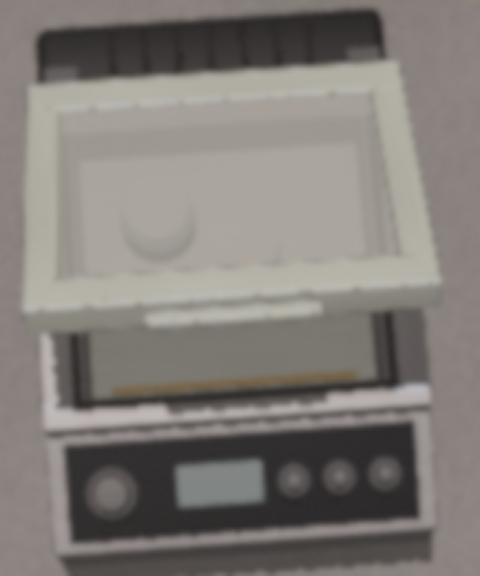

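```bash
cat > h.py <<'E'
import numpy as np,cv2
from station import *
from scipy.optimize import least_squares
C={n:calibration(n) for n in("scene","top")}
def proj(n,P):
    c=C[n];T=np.linalg.inv(c["world_from_camera"]);P=np.atleast_2d(P)
    q=(P@T[:3,:3].T+T[:3,3])@np.array(c["mtx"]).T
    return q[:,:2]/q[:,2:]
def tri(a,b):
    f=lambda p:np.r_[proj("scene",p)[0]-a,proj("top",p)[0]-b]
    r=least_squares(f,[600,50,150]);return r.x,r.fun
E
python3 - <<'E'
from h import *
S=np.array([(320.3,210.7),(325.7,251.7),(327.3,262.7),(329.3,274.7)])
T=np.array([(272.3,233.3),(333,229.3),(348,228.3),(363.3,227.3)])
for a,b in zip(S,T): print(*[np.round(v,1) for v in tri(a,b)])
# lid front-top corners: left,right
LS=[(290+222/3,125+25/3+1),(290+284/3,125+283/3)]  # left top-front, right lower-front corner
LT=[(235+27/3,70+308/3),(235+438/3,70+287/3)]
for a,b in zip(LS,LT): print("lid",*[np.round(v,1) for v in tri(np.array(a),np.array(b))])
# joint fit
def W(p,X):
    x,y,th=p; c,s=np.cos(th),np.sin(th); X=np.atleast_2d(X)
    return np.c_[x+c*X[:,0]-s*X[:,1], y+s*X[:,0]+c*X[:,1], X[:,2]]
def f(q):
    p=q[:3]; ky=q[3]; kx=q[4]; kz=q[5]
    B=np.array([[kx,ky-d,kz-(0 if d==0 else q[6])] for d in(0,160,200,240)])
    r=[proj("scene",W(p,B))-S,proj("top",W(p,B))-T]
    r=np.concatenate(r).ravel()
    # chamber/body corners, front bottom? use lid corners
    al=q[7]; u=np.array([-np.cos(al),np.sin(al)]);n=np.array([np.sin(al),np.cos(al)])
    e=np.array([185,144])+u*290+n*30
    L=np.array([[e[0],165,e[1]],[e[0],-165,e[1]]])
    r2=(proj("top",W(p,L))-LT).ravel()
    r3=(proj("scene",W(p,L[:1]))-LS[:1]).ravel()
    return np.r_[r,r2,r3,(ky-120)/5,(kx+157)/3,(q[6]-6)/3]
r=least_squares(f,[620,50,0.05,120,-157,130,4,.58]);print(np.round(r.x,3));print(np.round(r.fun,1))
p=r.x[:3]
print("power",W(p,[r.x[4],r.x[3],r.x[5]]))
al=r.x[7];u=np.array([-np.cos(al),np.sin(al)]);n=np.array([np.sin(al),np.cos(al)]);e=np.array([185,144])+u*272.5+n*30
print("lidfront",W(p,[e[0],0,e[1]]),e, "hinge",W(p,[185,0,144]),"shut front",W(p,[-87.5,0,174]))
print('reproj'); 
for n in C:
  im=cv2.imread(f"pics/{n}0.png"); im=cv2.resize(im,None,fx=3,fy=3,interpolation=cv2.INTER_CUBIC)
  def line(A,col):
    q=(proj(n,W(p,A))*3+1).astype(int); cv2.polylines(im,[q.reshape(-1,1,2)],True,col,1)
  line([[-210,170,0],[-210,-170,0],[270,-170,0],[270,170,0]],(0,0,255))
  line([[-105,170,140],[-105,-170,140],[185,-170,140],[185,170,140]],(0,255,255))
  def lp(l,z):
    e=np.array([185,144])+u*l+n*z; return e
  for z in(0,30):
   for l in (290,255,0):
    e=lp(l,z); line([[e[0],165,e[1]],[e[0],-165,e[1]]],(0,255,0))
  x0=(235,70) if n=="top" else (290,125)
  cv2.imwrite(f"pics/{n}_ov.png",im[3*x0[1]:3*x0[1]+600,3*x0[0]:3*x0[0]+700])
E
```

```text
[498.8 107.3 124. ] [-0.4  0.1 -0.  -0.4]
[513.2 -51.3 120.7] [-0.3  0.1 -0.  -0.3]
[516.8 -90.7 121.1] [-0.4  0.1 -0.1 -0.4]
[ 520.9 -130.8  121. ] [-0.5  0.1 -0.1 -0.6]
lid [607.4 164.6 312.7] [ 0.6 -0.2  0.   0.6]
lid [ 632.5 -159.2  297.5] [ 1.6 -0.4  0.1  2. ]
[ 6.71291e+02  6.75800e+00  8.40000e-02  1.15724e+02 -1.61783e+02
  1.24529e+02  4.30400e+00  5.18000e-01]
[ 0.2 -0.3 -0.1  0.1 -0.2  0.4 -0.7  0.3 -0.5 -1.  -0.2 -0.5 -0.  -0.5
 -0.2 -0.4 -1.   1.2  2.  -0.2 -0.1 -1.  -0.9 -1.6 -0.6]
power [[500.40307831 108.55835173 124.5285058 ]]
lidfront [[634.58837096   3.6805058  305.08037679]] [-36.83183319 305.08037679] hinge [[855.64427281  22.21831772 144.        ]] shut front [[ 5.84097433e+02 -5.53678867e-01  1.74000000e+02]]
reprojTraceback (most recent call last):
  File "<stdin>", line 41, in <module>
  File "<stdin>", line 38, in lp
numpy._core._exceptions._UFuncNoLoopError: ufunc 'add' did not contain a loop with signature matching types (dtype('float64'), dtype('<U1')) -> None
```

```bash
cat >> h.py <<'E'
from scipy.spatial.transform import Rotation as Ro
TH=0.086
def target_R(lean):  # tool z down & backward by lean, tool x toward packer front
    c,s=np.cos(lean),np.sin(lean); h=np.array([np.cos(TH),np.sin(TH),0]);k=np.array([0,0,1.])
    z=s*h-c*k; x=-c*h-s*k
    return np.c_[x,np.cross(z,x),z]
def rows(pos,lean=None,s=None):
    s=s or state(); R=Ro.from_euler("xyz",s["tool_rot"]).as_matrix()
    d=R.T@(np.array(pos)-s["tcp_pos"])
    Rt=R if lean is None else target_R(lean)
    return np.round(d,1), np.round(Ro.from_matrix(R.T@Rt).as_rotvec(),3)
E
python3 - <<'E'
from h import *
print(target_R(.26))
print(rows((300,400,320),None)); print(rows((470,105,230),np.radians(15)))
E
```

```text
[[-0.96281847 -0.08589403  0.25613045]
 [-0.08300713  0.99630428  0.02208168]
 [-0.25708055  0.         -0.96638998]]
(array([-164.7, -127.8, -127.4]), array([0., 0., 0.]))
(array([-416.1, -357.3,  -37.1]), array([-0.053, -0.259, -0.391]))
```

```bash
python3 -m jog '[[0,0,-40,0,0,0],[0,0,-80,0,0,0],[-20,-16,-110,0,0,0],[-55,-43,-128,0,0,0],[-90,-70,-128,0,0,-0.1],[-120,-95,-128,0,0,-0.2],[-150,-120,-128,0,0,-0.3],[-185,-145,-128,-0.02,-0.1,-0.39],[-210,-170,-128,-0.05,-0.2,-0.39],[-240,-195,-128,-0.053,-0.259,-0.391]]' -1; python3 -c "
from h import *
print(rows((470,105,240),np.radians(15)))"
```

```text
t: 0.98
tcp_pos: [351.9, 311.1, 321.8]
tool_rot: [3.14, 0.268, -3.056]
ft_force: [0.7, -0.1, -0.1]
opening: -0.5
(array([ -74.7, -215.6,  105.1]), array([ 0.001,  0.007, -0.   ]))
```

```bash
python3 -m jog '[[-12,-36,0,0,0,0],[-24,-72,10,0,0,0],[-36,-108,25,0,0,0],[-48,-144,45,0,0,0],[-60,-180,65,0,0,0],[-70,-205,85,0,0,0],[-74.7,-215.6,105,0,0,0],[-74.7,-215.6,105,0,0,0]]'
python3 - <<'E'
from h import *
s=state();im=camera("wrist");cv2.imwrite("pics/w1.png",im[...,::-1]);cv2.imwrite("pics/s1.png",camera("scene")[...,::-1])
print(s["tcp_pos"],s["tool_rot"])
R=Ro.from_euler("xyz",s["tool_rot"]).as_matrix();c=calibration("wrist");M=np.array(c["mtx"]);m=np.array(c["mount"])
for P in[(499.5,108,124.2),(513.2,-51.3,120.7),(584,-.5,174)]:
    t=R.T@(np.array(P)-s["tcp_pos"]);q=m[:3,:3].T@(t-m[:3,3]);th=np.arctan2(np.hypot(q[0],q[1]),q[2]);u=q[:2]/np.hypot(*q[:2])*th
    print(u*M[0,0]+M[:2,2])
E
```

```text
t: 1.65
tcp_pos: [468.8, 104.0, 233.6]
tool_rot: [-3.142, 0.255, -3.061]
ft_force: [1.0, 0.1, -1.3]
opening: -0.4
[468.75400578 104.03396636 233.58049956] [-3.14157725  0.25521093 -3.06076317]
[321.57630544 222.2189999 ]
[143.14698123 222.25720131]
[188.59478395 327.5663587 ]
```

View pics/w1.png

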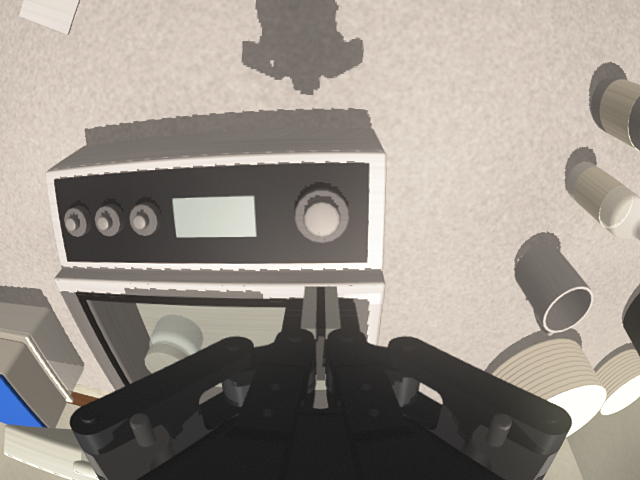

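View pics/s1.png

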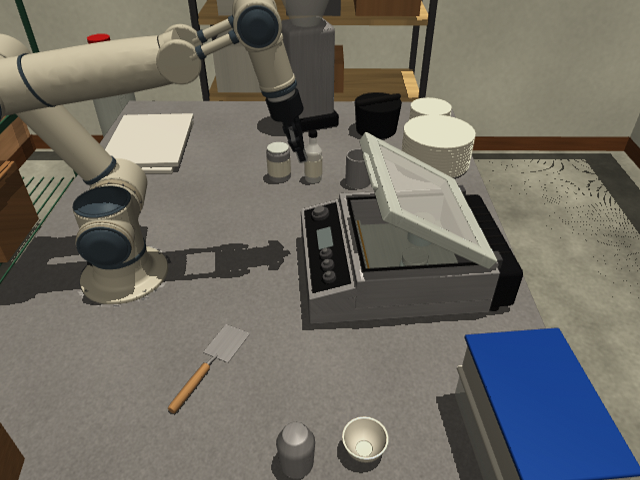

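```bash
python3 -c "
from h import *
P=np.array([498,108,124.]);z=target_R(np.radians(15))[:,2]
print(rows(P-30*z,np.radians(15)),rows(P-8*z,np.radians(15)))"
```

```text
(array([ 0.8, -1.4, 87.9]), array([ 0.001, -0.001, -0.002])) (array([  0.8,  -1.4, 109.9]), array([ 0.001, -0.001, -0.002]))
```

```bash
python3 -m jog '[[0.8,-1.4,30,0,0,0],[0.8,-1.4,60,0,0,0],[0.8,-1.4,85,0,0,0],[0.8,-1.4,103,0,0,0],[0.8,-1.4,103,0,0,0],[0.8,-1.4,103,0,0,0]]'
python3 - <<'E'
from h import *
s=state();im=camera("wrist");cv2.imwrite("pics/w2.png",im[...,::-1]);cv2.imwrite("pics/s2.png",cv2.resize(camera("scene")[125:325,240:480,::-1],None,fx=3,fy=3))
P=np.array([498,108,124.])
print(s["tcp_pos"],s["ft_force"],rows(P,np.radians(15),s))
E
```

```text
t: 2.25
tcp_pos: [494.5, 109.3, 140.1]
tool_rot: [3.14, 0.263, -3.054]
ft_force: [0.7, -0.3, 1.0]
opening: -0.0
[494.45588074 109.26336876 140.11777629] [ 0.65520158 -0.32466855  0.97467494] (array([ 0.9, -1.6, 16.5]), array([0.002, 0.001, 0.001]))
```

View pics/w2.png

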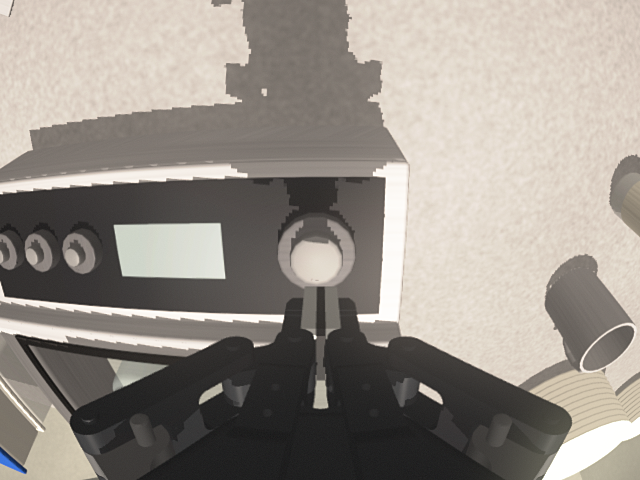

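View pics/s2.png

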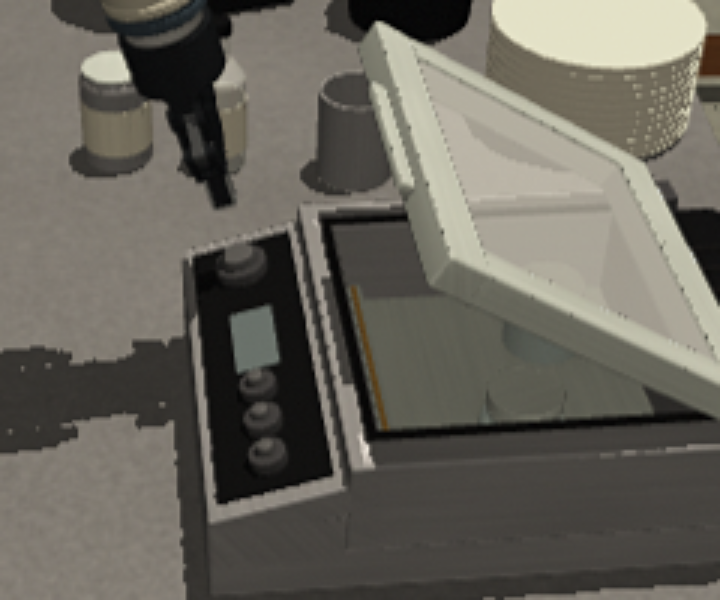

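```bash
python3 -m jog '[[0.9,-1.6,8,0,0,0],[0.9,-1.6,14,0,0,0],[0.9,-1.6,18,0,0,0],[0.9,-1.6,20,0,0,0],[0.9,-1.6,20,0,0,0]]'; python3 -c "
from h import *
P=np.array([498,108,124.]);print(rows(P,np.radians(15)))"
```

```text
t: 2.77
tcp_pos: [499.0, 106.7, 118.8]
tool_rot: [3.14, 0.261, -3.056]
ft_force: [0.1, 0.3, -0.7]
opening: -0.0
(array([-0.4,  1.4, -5.2]), array([ 0.001, -0.   , -0.001]))
```

Run:
```python
from h import *
s=state();im=camera("wrist");a=cv2.resize(im[180:340,220:420,::-1],None,fx=2.5,fy=2.5,interpolation=3);b=cv2.resize(camera("scene")[160:260,270:370,::-1],None,fx=4,fy=4,interpolation=3);cv2.imwrite("pics/m3.png",np.hstack([a[:400,:400],b]));print(s["tcp_pos"],s["ft_force"],s["joint_efforts"])
```

```text
[499.04787059 106.69488154 118.84755565] [ 0.10024386  0.25813042 -0.67474354] [ 1.59714930e-02 -2.50844890e+01 -4.35382426e+01 -9.20542097e-02
 -1.50167048e+00  4.46135562e-05]
```

View pics/m3.png

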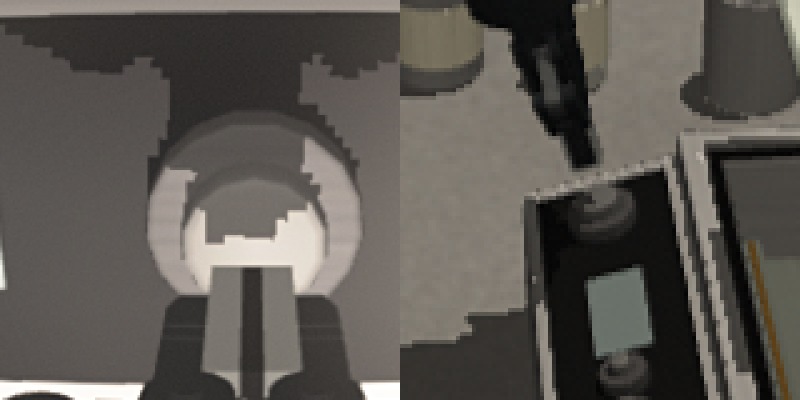

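Run:
```python
from h import *
s=state();print(proj("scene",s["tcp_pos"]),proj("top",s["tcp_pos"]))
cv2.imwrite("pics/t3.png",cv2.resize(camera("top")[190:270,240:340,::-1],None,fx=6,fy=6,interpolation=3))
for d in(0,5,10):print(proj("scene",np.array([499,106.7,118.8-d])))
```

```text
[[320.11717225 212.29431951]] [[272.59664573 233.03599968]]
[[320.00138737 212.57933252]]
[[320.00653701 214.14794606]]
[[320.01166306 215.70937353]]
```

View pics/t3.png

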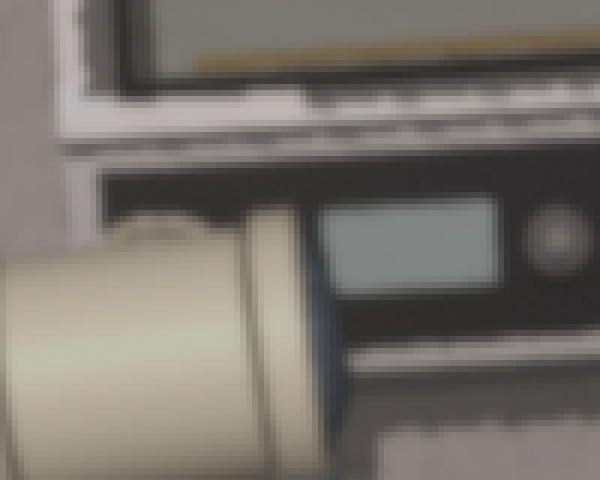

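```bash
python3 -m jog '[[0,0,2,0,0,0],[0,0,3,0,0,0],[0,0,3,0,0,0]]'
python3 - <<'E'
from h import *
for i in range(4):
  s=state();im=camera("scene");print(s["ft_force"])
cv2.imwrite("pics/s4.png",cv2.resize(im[170:240,290:360,::-1],None,fx=8,fy=8,interpolation=0))
E
```

```text
t: 3.17
tcp_pos: [500.1, 106.9, 116.6]
tool_rot: [3.14, 0.262, -3.056]
ft_force: [1.1, 0.6, 0.4]
opening: -0.0
[1.10631753 0.62221337 0.44584245]
[ 0.19979592 -0.50616373  0.63803924]
[0.30738104 0.11048058 0.15328199]
[-0.26013798  0.06010952  0.15307002]
```

View pics/s4.png

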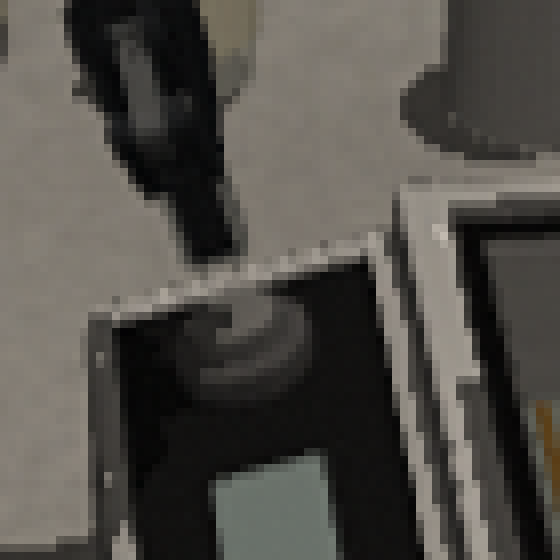

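Run:
```python
from h import *
c=calibration("wrist");M=np.array(c["mtx"]);m=np.array(c["mount"])
def wp(t):
    q=m[:3,:3].T@(np.array(t,float)-m[:3,3]);th=np.arctan2(np.hypot(q[0],q[1]),q[2]);u=q[:2]/np.hypot(*q[:2])*th
    return u*M[0,0]+M[:2,2]
for z in(-40,-19,-10,0,10):print(z,wp((0,0,z)),wp((11,0,z)),wp((-11,0,z)))
s=state();R=Ro.from_euler("xyz",s["tool_rot"]).as_matrix()
for z in(-40,-20,0):print(z,proj("scene",s["tcp_pos"]+R@[0,0,z]))
im=camera("wrist");cv2.imwrite("pics/w4.png",cv2.resize(im[200:340,240:400,::-1],None,fx=4,fy=4,interpolation=0))
print(s["tcp_pos"])
```

```text
-40 [319.28683717 309.27539192] [319.24358309 285.95364908] [319.33019263 331.12649392]
-19 [319.39686388 288.54884497] [319.36312955 267.23144325] [319.43095614 308.78314366]
-10 [319.43751883 280.95470328] [319.40688396 260.42967688] [319.46855203 300.52432172]
0 [319.47886319 273.26650873] [319.45116407 253.57324353] [319.50697923 292.12526927]
10 [319.5166459  266.27079285] [319.4914472  247.35906408] [319.54226236 284.45050029]
-40 [[316.30675578 200.97278402]]
-20 [[318.38861269 207.10346847]]
0 [[320.43235063 213.12189957]]
[500.10331035 106.92535427 116.91481777]
```

View pics/w4.png

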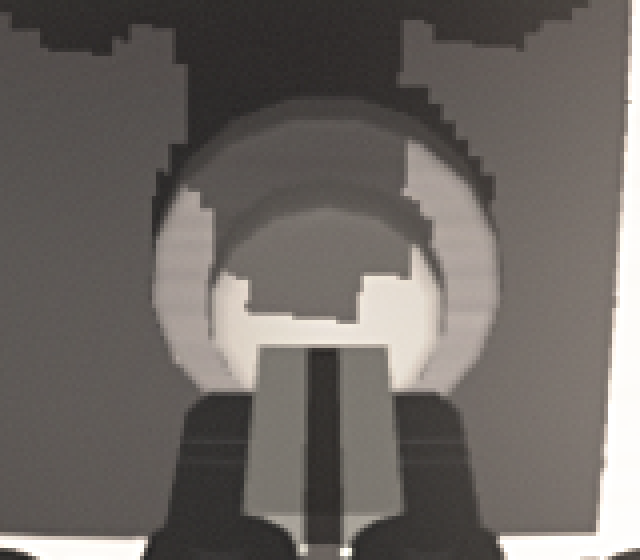

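```bash
python3 -m jog '[[0,0,3,0,0,0],[0,0,5,0,0,0],[0,0,5,0,0,0],[0,0,5,0,0,0]]'
python3 - <<'E'
from h import *
for i in range(3):
  s=state();im=camera("scene");print(s["ft_force"],s["tcp_pos"])
w=camera("wrist")
cv2.imwrite("pics/m5.png",np.hstack([cv2.resize(im[170:270,290:390,::-1],(400,400),interpolation=0),cv2.resize(w[200:300,270:370,::-1],(400,400),interpolation=0)]))
E
```

```text
t: 3.75
tcp_pos: [501.2, 107.0, 111.7]
tool_rot: [3.14, 0.262, -3.056]
ft_force: [0.0, -0.2, 0.2]
opening: -0.1
[ 0.03625918 -0.19896784  0.16515712] [501.24799357 106.99219134 111.65266948]
[-0.2792412  -0.12679553  0.63608431] [501.31310264 107.02952596 111.81561809]
[ 0.03522802 -0.01201157 -0.18359179] [501.38630852 107.01250841 111.96835204]
```

View pics/m5.png

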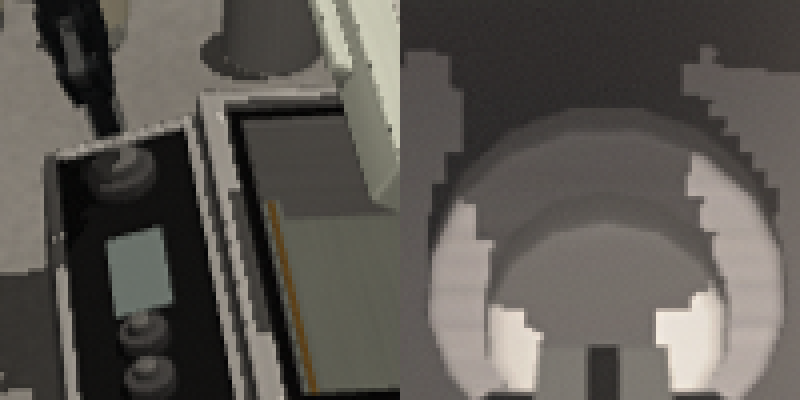

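```bash
for i in 1; do python3 -m jog '[[0,0,2,0,0,0],[0,0,4,0,0,0],[0,0,4,0,0,0],[0,0,4,0,0,0]]'; done
python3 - <<'E'
from h import *
for i in range(3):
  s=state();im=camera("scene");print(s["ft_force"],s["tcp_pos"])
w=camera("wrist")
cv2.imwrite("pics/m6.png",np.hstack([cv2.resize(im[170:270,290:390,::-1],(400,400),interpolation=0),cv2.resize(w[200:300,270:370,::-1],(400,400),interpolation=0)]))
E
```

```text
t: 4.28
tcp_pos: [502.3, 107.1, 107.9]
tool_rot: [3.14, 0.262, -3.056]
ft_force: [-0.9, -0.0, 0.1]
opening: 0.2
[-0.93502348 -0.03655787  0.11826588] [502.31402994 107.11960501 107.86351373]
[-0.47797924  0.43913946  0.37159876] [502.35965331 107.11854107 107.99817087]
[ 0.59836184  0.097253   -0.5627894 ] [502.41908214 107.11867549 108.13308921]
```

View pics/m6.png

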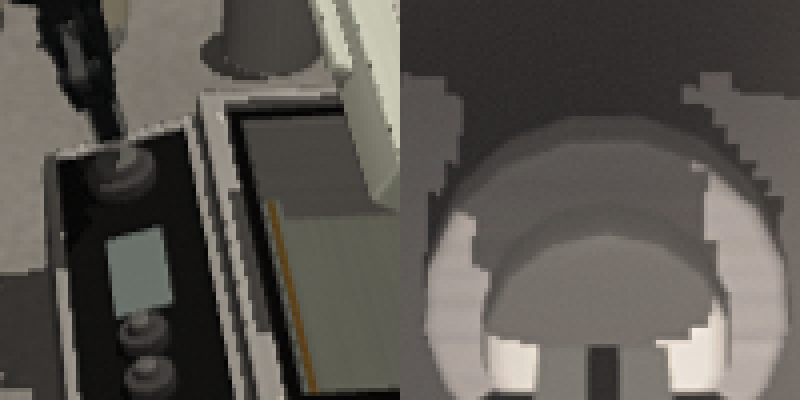

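```bash
python3 -m jog '[[0,0,2,0,0,0],[0,0,4,0,0,0],[0,0,6,0,0,0],[0,0,6,0,0,0],[0,0,6,0,0,0]]'
python3 - <<'E'
from h import *
for i in range(3):
  s=state();im=camera("scene");print(s["ft_force"],s["tcp_pos"])
w=camera("wrist")
cv2.imwrite("pics/m7.png",np.hstack([cv2.resize(im[170:270,290:390,::-1],(400,400),interpolation=0),cv2.resize(w[200:300,270:370,::-1],(400,400),interpolation=0)]))
E
```

```text
t: 4.9
tcp_pos: [503.8, 107.2, 102.0]
tool_rot: [3.14, 0.262, -3.056]
ft_force: [-0.1, -0.8, 0.4]
opening: 0.0
[-0.11517212 -0.82242198  0.37864581] [503.84654956 107.21098498 102.00296337]
[ 0.188737   -0.50009046 -0.08440494] [503.94547827 107.24652345 102.25187373]
[-0.16204193 -0.61834662  0.07258893] [503.99066223 107.2662357  102.37861919]
```

View pics/m7.png

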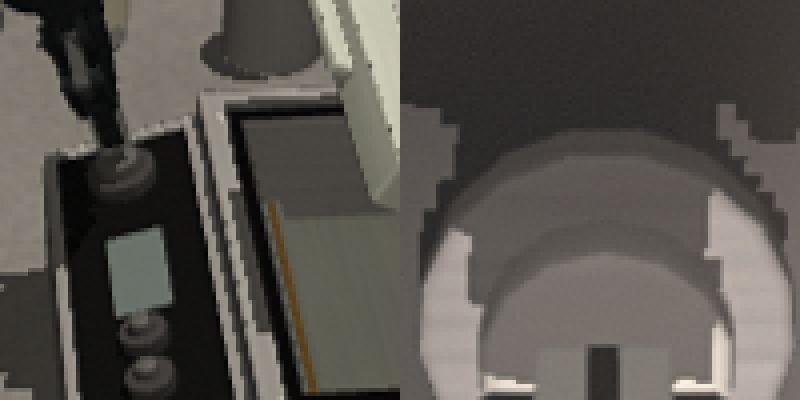

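```bash
python3 -m jog '[[0,0,2,0,0,0],[0,0,4,0,0,0],[0,0,6,0,0,0],[0,0,6,0,0,0],[0,0,6,0,0,0]]'
python3 - <<'E'
from h import *
for i in range(3):
  s=state();im=camera("scene");print(s["ft_force"],s["tcp_pos"])
w=camera("wrist")
cv2.imwrite("pics/m8.png",np.hstack([cv2.resize(im[170:270,290:390,::-1],(400,400),interpolation=0),cv2.resize(w[200:300,270:370,::-1],(400,400),interpolation=0)]))
E
```

```text
t: 5.52
tcp_pos: [505.4, 107.4, 96.2]
tool_rot: [3.14, 0.262, -3.056]
ft_force: [0.8, -0.8, -0.4]
opening: 0.3
[ 0.81696881 -0.80525978 -0.43879722] [505.40170105 107.38776034  96.2169947 ]
[-1.00838285 -0.06515479  0.51984624] [505.49045465 107.38556592  96.45112819]
[ 1.18483875  0.14573041 -0.14463365] [505.55358337 107.3808314   96.5861742 ]
```

View pics/m8.png

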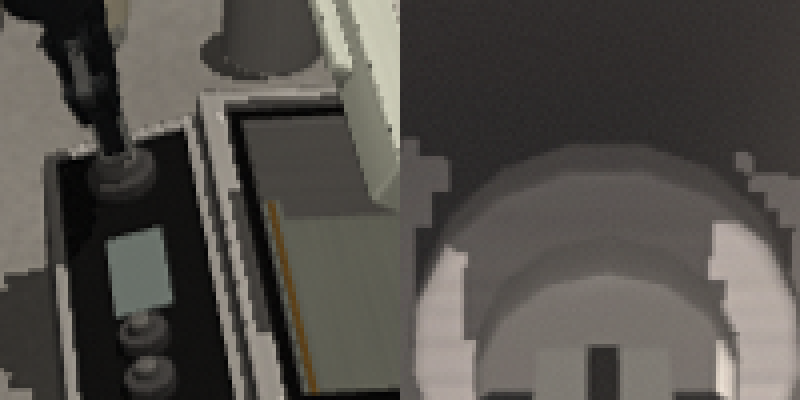

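```bash
python3 -m jog '[[0,0,2,0,0,0],[0,0,4,0,0,0],[0,0,4,0,0,0],[0,0,4,0,0,0]]'
python3 - <<'E'
from h import *
for i in range(3):
  s=state();im=camera("scene");print(s["ft_force"],s["tcp_pos"])
w=camera("wrist")
cv2.imwrite("pics/m9.png",np.hstack([cv2.resize(im[170:270,290:390,::-1],(400,400),interpolation=0),cv2.resize(w[200:300,270:370,::-1],(400,400),interpolation=0)]))
E
```

```text
t: 6.05
tcp_pos: [506.8, 107.5, 93.1]
tool_rot: [3.14, 0.263, -3.056]
ft_force: [0.2, -0.6, 1.7]
opening: 0.0
[ 0.22654864 -0.56524686  1.69874476] [506.80054196 107.53477572  93.06279026]
[-0.54534448 -0.49420911  2.03905238] [506.79254764 107.53927704  93.16016971]
[0.00982967 0.42818515 3.21088165] [506.78542185 107.53285858  93.16434368]
```

View pics/m9.png

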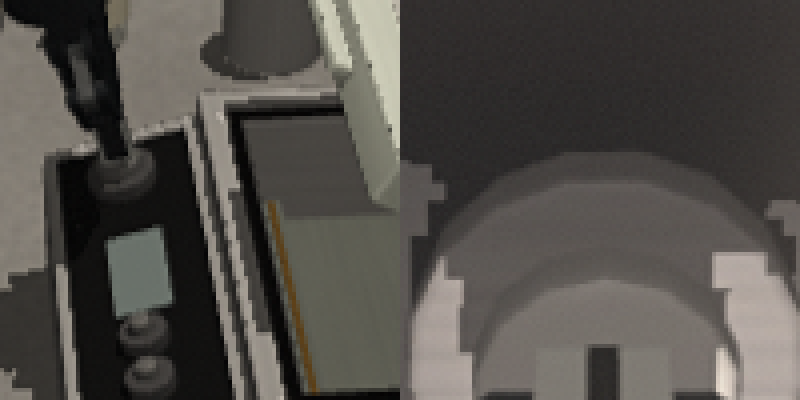

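```bash
python3 -m jog '[[0,0,2,0,0,0],[0,0,4,0,0,0],[0,0,5,0,0,0],[0,0,5,0,0,0],[0,0,5,0,0,0]]'
python3 - <<'E'
from h import *
f=[]
for i in range(3):
  s=state();im=camera("scene");f.append(s["ft_force"])
print(np.mean(f,0),s["tcp_pos"])
E
```

```text
t: 6.67
tcp_pos: [508.0, 107.6, 88.8]
tool_rot: [3.14, 0.263, -3.056]
ft_force: [-3.2, -0.2, 9.1]
opening: 0.4
[-3.47767701 -0.56214025  7.70761722] [507.98782353 107.63435633  88.83100337]
```

```bash
python3 -m jog '[[0,0,1,0,0,0],[0,0,2,0,0,0],[0,0,2,0,0,0]]'
python3 - <<'E'
from h import *
im=camera("scene");w=camera("wrist");print(state()["ft_force"])
cv2.imwrite("pics/m10.png",np.hstack([cv2.resize(im[170:270,290:390,::-1],(400,400),interpolation=0),cv2.resize(w[200:300,270:370,::-1],(400,400),interpolation=0)]))
E
```

```text
t: 7.07
tcp_pos: [508.1, 107.7, 88.6]
tool_rot: [3.14, 0.264, -3.056]
ft_force: [-11.7, -1.0, 16.8]
opening: -0.1
[-12.51648274  -2.03133366  16.36363332]
```

View pics/m10.png

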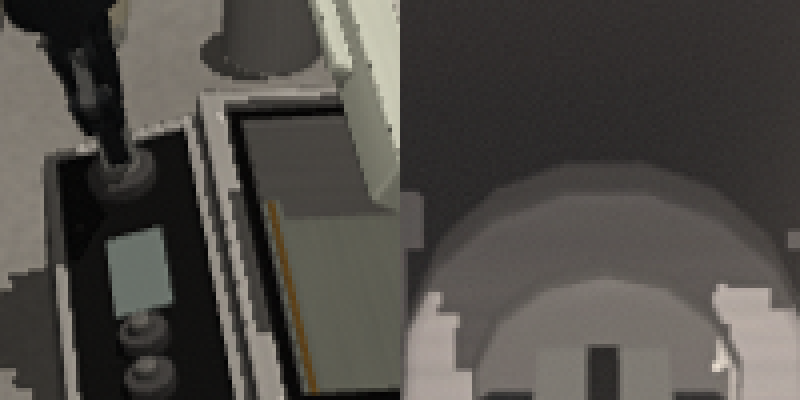

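```bash
python3 -m jog '[[0,0,-20,0,0,0],[0,0,-60,0,0,0],[0,0,-100,0,0,0],[0,0,-140,0,0,0],[0,0,-180,0,0,0],[0,0,-215,0,0,0],[0,0,-240,0,0,0],[0,0,-250,0,0,0],[0,0,-250,0,0,0]]'; python3 -c "
from h import *
print(rows((560,3,340),0.0),rows((633,3,320),0.0))"
```

```text
t: 7.92
tcp_pos: [444.1, 101.9, 329.7]
tool_rot: [3.14, 0.267, -3.056]
ft_force: [0.0, 0.9, -0.4]
opening: -0.1
(array([-106. , -108.4,   18.1]), array([ 0.002,  0.267, -0.   ])) (array([-170.9, -114.7,   56.5]), array([ 0.002,  0.267, -0.   ]))
```

```bash
python3 -m jog '[[-25,-25,5,0,0.06,0],[-50,-50,8,0,0.13,0],[-75,-75,12,0,0.2,0],[-95,-100,15,0,0.267,0],[-106,-108,14,0.002,0.267,0],[-106,-108,14,0.002,0.267,0]]'
python3 - <<'E'
from h import *
s=state();im=camera("wrist");cv2.imwrite("pics/w11.png",im[...,::-1])
sc=camera("scene");cv2.imwrite("pics/s11.png",cv2.resize(sc[60:320,280:540,::-1],None,fx=2.3,fy=2.3))
print(s["tcp_pos"],s["tool_rot"])
E
```

```text
t: 8.42
tcp_pos: [561.5, 0.9, 332.9]
tool_rot: [3.141, -0.017, -3.059]
ft_force: [-0.7, 0.7, -0.5]
opening: -0.2
[561.48780881   0.86256031 332.88100954] [ 3.14101206 -0.01735748 -3.05945335]
```

View pics/w11.png

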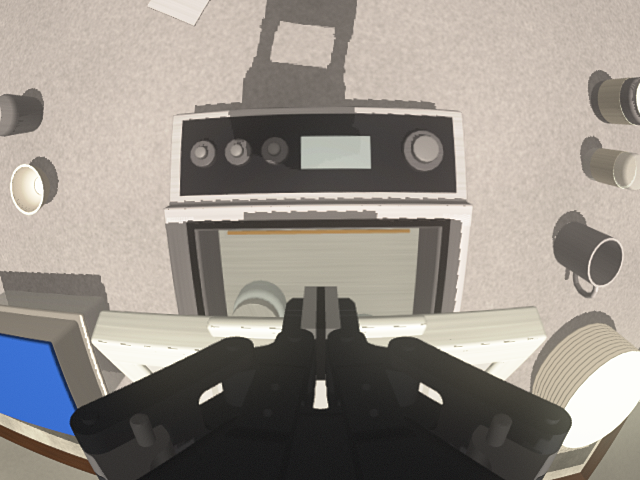

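View pics/s11.png

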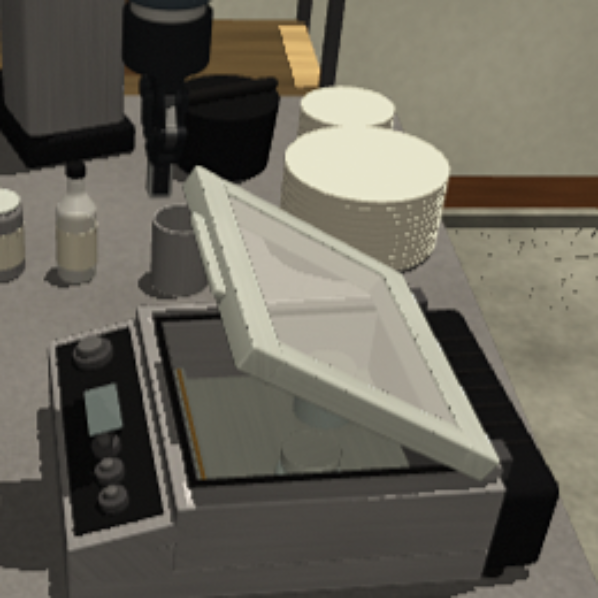

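```bash
cat >> h.py <<'E'
_c=calibration("wrist");_M=np.array(_c["mtx"]);_m=np.array(_c["mount"])
def wproj(P,s):
    R=Ro.from_euler("xyz",s["tool_rot"]).as_matrix()
    q=((np.atleast_2d(P)-s["tcp_pos"])@R-_m[:3,3])@_m[:3,:3]
    r=np.hypot(q[:,0],q[:,1]);th=np.arctan2(r,q[:,2])
    return q[:,:2]/r[:,None]*th[:,None]*_M[0,0]+_M[:2,2]
PK=[671.3,6.76,.084]
def W(X,p=PK):
    x,y,th=p; c,s=np.cos(th),np.sin(th); X=np.atleast_2d(X).astype(float)
    return np.c_[x+c*X[:,0]-s*X[:,1], y+s*X[:,0]+c*X[:,1], X[:,2]]
def lid(al,l,y,z):
    return W([185-l*np.cos(al)+z*np.sin(al),y,144+l*np.sin(al)+z*np.cos(al)])[0]
E
python3 - <<'E'
from h import *
s=state()
for al in(.5,.52,.54,.56,.58):
    print(al,*[np.round(wproj(lid(al,290,y,z),s)[0],0) for y in(165,-165) for z in(0,30)], *[np.round(proj("top",lid(al,290,y,30))[0],1) for y in(165,-165)],np.round(proj("scene",lid(al,290,165,30))[0],1),np.round(proj("scene",lid(al,290,-165,0))[0],1))
im=cv2.imread("pics/w11.png");cv2.imwrite("pics/w11z.png",cv2.resize(im[200:400,60:580],None,fx=1.5,fy=2,interpolation=3))
E
```

```text
0.5 [523. 294.] [535. 326.] [105. 293.] [ 92. 325.] [243.2 175.7] [382.9 167.3] [362.5 135. ] [377.5 226. ]
0.52 [526. 300.] [537. 333.] [102. 299.] [ 90. 332.] [243.  173.8] [383.  165.3] [364.  133.2] [379.1 223.9]
0.54 [528. 306.] [539. 340.] [100. 305.] [ 88. 339.] [242.7 171.8] [383.1 163.4] [365.5 131.4] [380.7 221.8]
0.56 [530. 313.] [541. 348.] [ 98. 312.] [ 87. 346.] [242.4 169.8] [383.2 161.4] [367.  129.6] [382.4 219.8]
0.58 [532. 319.] [543. 355.] [ 96. 318.] [ 85. 353.] [242.1 167.8] [383.2 159.3] [368.6 127.9] [384.2 217.7]
```

View pics/w11z.png

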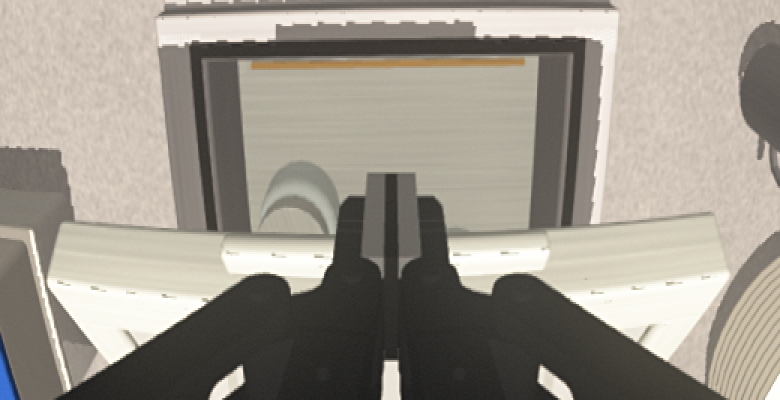

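```bash
cat >> h.py <<'E'
PK[1]=9.0
def tcp_for(al,l=268):
    p=lid(al,l,0,30); return p+[0,0,11*np.tan(al)-31]
E
python3 - <<'E'
from h import *
s=state()
for al in(.545,.5,.4,.3,.2,.1,0):print(al,np.round(tcp_for(al),1))
print(rows(tcp_for(.545)+[0,0,40],0.0,s),rows(tcp_for(.545)+[0,0,10],0.0,s))
E
```

```text
0.545 [642.8   6.6 284.3]
0.5 [635.6   6.  273.8]
0.4 [621.3   4.8 249.6]
0.3 [609.4   3.8 224.3]
0.2 [599.9   3.  197.9]
0.1 [592.9   2.4 170.7]
0 [588.6   2.  143. ]
(array([-84. ,  -3.4,  12.3]), array([ 0.   , -0.01 , -0.001])) (array([-84.3,  -3.4,  42.3]), array([ 0.   , -0.01 , -0.001]))
```

```bash
python3 -m jog '[[-30,-1,0,0,-0.01,0],[-60,-2,2,0,-0.01,0],[-84,-3.4,12,0,-0.01,0],[-84,-3.4,26,0,-0.01,0],[-84,-3.4,32,0,-0.01,0],[-84,-3.4,32,0,-0.01,0]]'
python3 - <<'E'
from h import *
s=state();im=camera("wrist");cv2.imwrite("pics/w12.png",im[...,::-1])
sc=camera("scene");cv2.imwrite("pics/s12.png",cv2.resize(sc[60:260,300:540,::-1],None,fx=3,fy=3))
print(s["tcp_pos"],s["tool_rot"],s["joint_pos"])
print(rows(tcp_for(.545),0.0,s),rows(tcp_for(.5),0.0,s),rows(tcp_for(.45),0.0,s))
E
```

```text
t: 9.02
tcp_pos: [641.0, 7.8, 307.0]
tool_rot: [-3.142, 0.002, -3.055]
ft_force: [-0.3, -0.4, 0.0]
opening: -0.2
[641.04742255   7.83884811 306.98969865] [-3.14153688e+00  2.30787966e-03 -3.05513276e+00] [-4.09723255e-02  2.66927804e-01  8.29177272e-01  2.67254506e-04
  2.04319131e+00 -1.69810660e+00]
(array([-1.6, -1.4, 22.7]), array([-0.   ,  0.002,  0.   ])) (array([ 5.6, -1.4, 33.2]), array([-0.   ,  0.002,  0.   ])) (array([13.1, -1.3, 45.1]), array([-0.   ,  0.002,  0.   ]))
```

View pics/s12.png

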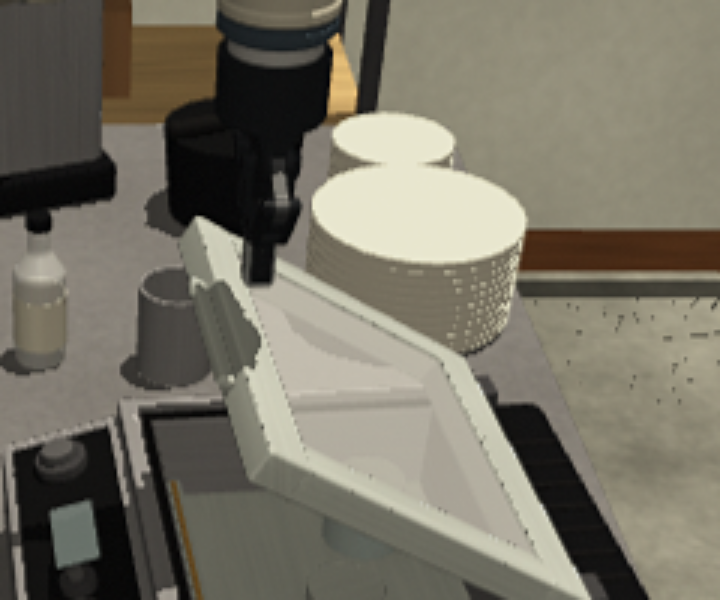

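View pics/w12.png

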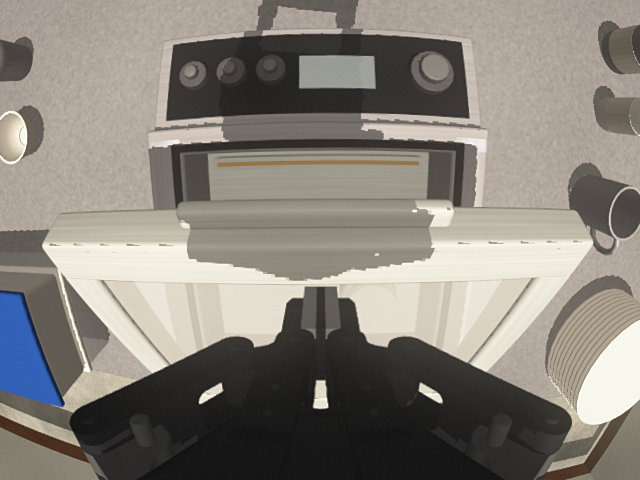

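Run:
```python
from h import *
s=state()
for al in(.5,.53,.545,.56,.58):
    print(al,*[np.round(wproj(lid(al,l,y,z),s)[0],0) for l,y,z in((290,165,30),(290,-165,30),(290,0,30),(255,0,30),(290,165,0),(290,-165,0))])
s2=dict(s);s2["tcp_pos"]=tcp_for(.545)
print([np.round(wproj(lid(.545,l,0,30),s2)[0],0) for l in(290,272.5,255)])
```

```text
0.5 [586. 229.] [ 51. 228.] [317. 227.] [318. 270.] [566. 197.] [ 71. 196.]
0.53 [591. 240.] [ 46. 239.] [317. 241.] [318. 282.] [572. 206.] [ 66. 205.]
0.545 [594. 246.] [ 43. 245.] [317. 248.] [318. 288.] [575. 211.] [ 63. 210.]
0.56 [596. 252.] [ 41. 251.] [317. 256.] [318. 294.] [577. 215.] [ 60. 215.]
0.58 [600. 261.] [ 38. 260.] [317. 266.] [318. 302.] [581. 222.] [ 57. 221.]
[array([319., 266.]), array([319., 289.]), array([319., 308.])]
```

```bash
python3 -m jog '[[-1,-1.4,8,0,0,0],[-1,-1.4,16,0,0,0],[-1,-1.4,22,0,0,0],[2,-1.4,27,0,0,0],[5.6,-1.4,33,0,0,0],[5.6,-1.4,33,0,0,0],[5.6,-1.4,33,0,0,0]]'
python3 - <<'E'
from h import *
f=[]
s=state();im=camera("wrist");cv2.imwrite("pics/w13.png",im[...,::-1]);f.append(state()["ft_force"])
sc=camera("scene");cv2.imwrite("pics/s13.png",cv2.resize(sc[60:260,300:540,::-1],None,fx=3,fy=3))
f.append(state()["ft_force"])
print(s["tcp_pos"],np.mean(f,0))
print([rows(tcp_for(a),0.0,s)[0] for a in(.5,.45,.4,.35,.3,.25)])
E
```

```text
t: 9.7
tcp_pos: [636.7, 5.0, 275.5]
tool_rot: [-3.141, 0.005, -3.056]
ft_force: [-0.7, -0.8, -0.2]
opening: -0.0
[636.73089037   5.01819925 275.48310452] [0.06390771 0.19136563 0.50126599]
[array([1. , 1.1, 1.7]), array([ 8.6,  1.1, 13.5]), array([15.5,  1.1, 25.8]), array([21.9,  1.1, 38.3]), array([27.6,  1.1, 51.1]), array([32.8,  1.1, 64.1])]
```

View pics/s13.png

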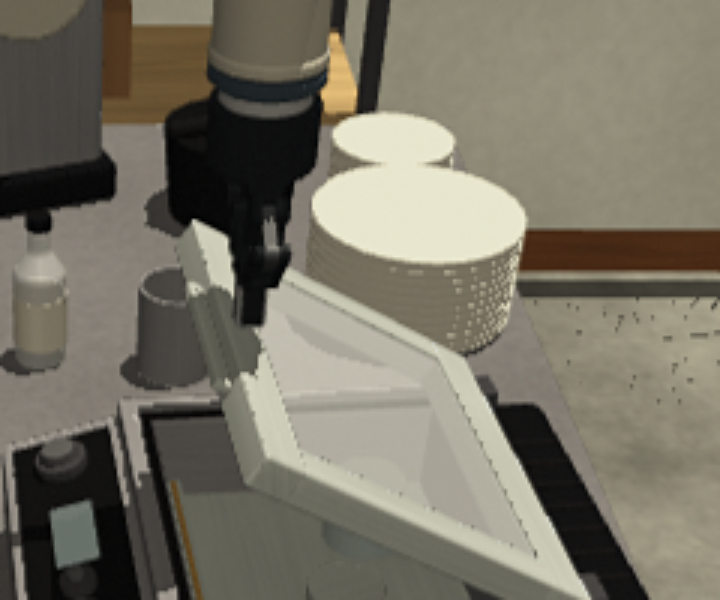

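View pics/w13.png

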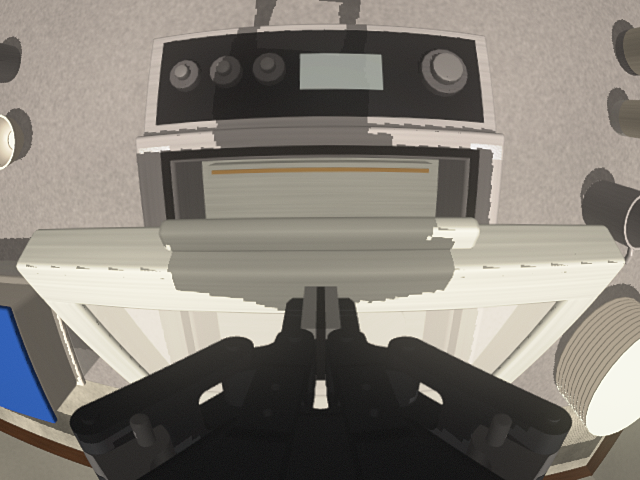

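Run:
```python
from h import *
s=state()
for al in(.48,.5,.52,.54):
    print(al,*[np.round(wproj(lid(al,l,y,z),s)[0],0) for l,y,z in((290,165,30),(290,-165,30),(290,0,30),(255,0,30))])
```

```text
0.48 [618. 246.] [ 24. 245.] [322. 248.] [321. 296.]
0.5 [623. 254.] [ 19. 254.] [322. 259.] [321. 305.]
0.52 [627. 263.] [ 15. 262.] [322. 271.] [321. 314.]
0.54 [630. 272.] [ 12. 271.] [322. 283.] [321. 324.]
```

```bash
python3 -m jog '[[2,1,3.5,0,0,0],[5,1,8,0,0,0],[8.6,1,13.5,0,0,0],[12,1,19.5,0,0,0],[15.5,1,26,0,0,0],[15.5,1,26,0,0,0]]'
python3 - <<'E'
from h import *
f=[]
s=state();im=camera("wrist");cv2.imwrite("pics/w14.png",im[...,::-1]);f.append(state()["ft_force"])
sc=camera("scene");cv2.imwrite("pics/s14.png",cv2.resize(sc[60:260,300:540,::-1],None,fx=3,fy=3))
f.append(state()["ft_force"])
print(s["tcp_pos"],np.mean(f,0))
print([rows(tcp_for(a),0.0,s)[0] for a in(.4,.35,.3,.25,.2,.15)])
for al in(.36,.4,.44,.48,.52):
    print(al,*[np.round(wproj(lid(al,l,y,z),s)[0],0) for l,y,z in((290,165,30),(290,-165,30),(290,0,30),(255,0,30))])
E
```

```text
t: 10.3
tcp_pos: [620.9, 4.7, 249.2]
tool_rot: [-3.141, 0.005, -3.056]
ft_force: [-1.1, 0.4, 1.6]
opening: -0.0
[620.92032961   4.68589484 249.1994853 ] [-0.0355208   0.27088073  0.79680173]
[array([-0.4,  0.1, -0.4]), array([ 6. ,  0.1, 12.1]), array([11.7,  0.1, 24.9]), array([16.9,  0.1, 37.9]), array([21.4,  0.1, 51.2]), array([25.3,  0.1, 64.7])]
0.36 [614. 241.] [ 26. 241.] [319. 242.] [320. 297.]
0.4 [623. 257.] [ 16. 256.] [319. 263.] [319. 314.]
0.44 [633. 274.] [  7. 273.] [319. 285.] [319. 333.]
0.48 [641. 292.] [ -1. 291.] [319. 311.] [319. 353.]
0.52 [649. 312.] [ -9. 311.] [319. 339.] [319. 374.]
```

View pics/w14.png

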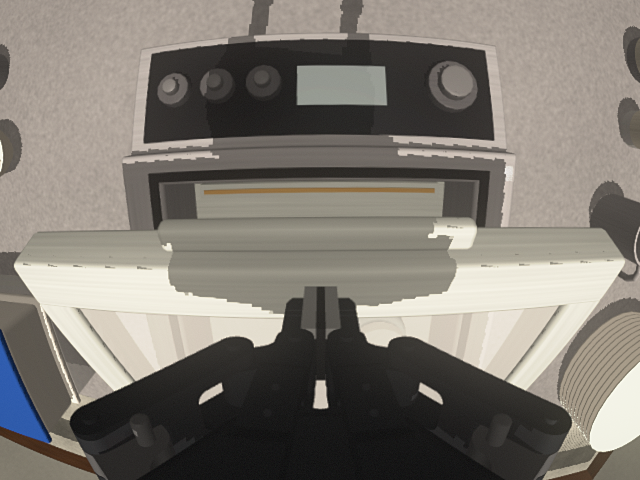

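View pics/s14.png

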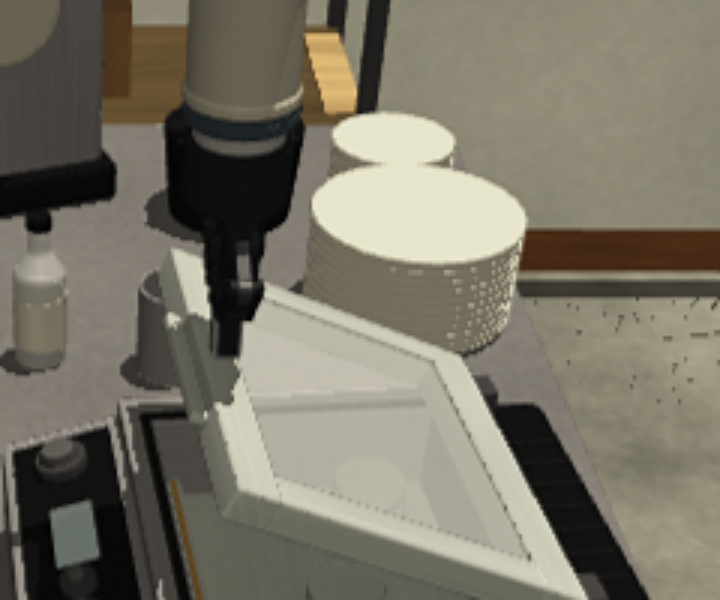

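```bash
python3 -m jog '[[3,0,6,0,0,0],[6,0,12,0,0,0],[9,0,18.5,0,0,0],[11.7,0,25,0,0,0],[14.3,0,31.5,0,0,0],[16.9,0,38,0,0,0],[19.3,0,44.5,0,0,0],[21.4,0,51,0,0,0],[21.4,0,51,0,0,0]]'
python3 - <<'E'
from h import *
f=[]
s=state();im=camera("wrist");cv2.imwrite("pics/w15.png",im[...,::-1]);f.append(state()["ft_force"])
sc=camera("scene");cv2.imwrite("pics/s15.png",cv2.resize(sc[60:320,300:540,::-1],None,fx=2.3,fy=2.3))
f.append(state()["ft_force"])
print(s["tcp_pos"],np.mean(f,0))
print([rows(tcp_for(a),0.0,s)[0] for a in(.2,.15,.1,.05,0)])
for al in(.15,.2,.25):
    print(al,*[np.round(wproj(lid(al,l,y,z),s)[0],0) for l,y,z in((290,165,30),(290,-165,30),(290,0,30),(255,0,30))])
E
```

```text
t: 11.15
tcp_pos: [600.0, 2.9, 198.4]
tool_rot: [-3.141, 0.005, -3.056]
ft_force: [-2.1, 0.1, 4.2]
opening: -0.3
[599.98468568   2.88477543 198.41918089] [-1.17186968 -0.29042774  3.68355421]
[array([0.1, 0.1, 0.5]), array([ 4. ,  0.1, 14. ]), array([ 7.2,  0.1, 27.7]), array([ 9.8,  0.2, 41.5]), array([11.7,  0.2, 55.4])]
0.15 [607. 237.] [ 33. 237.] [320. 237.] [320. 300.]
0.2 [621. 252.] [ 19. 251.] [319. 256.] [320. 319.]
0.25 [635. 269.] [  5. 268.] [319. 280.] [319. 340.]
```

View pics/w15.png

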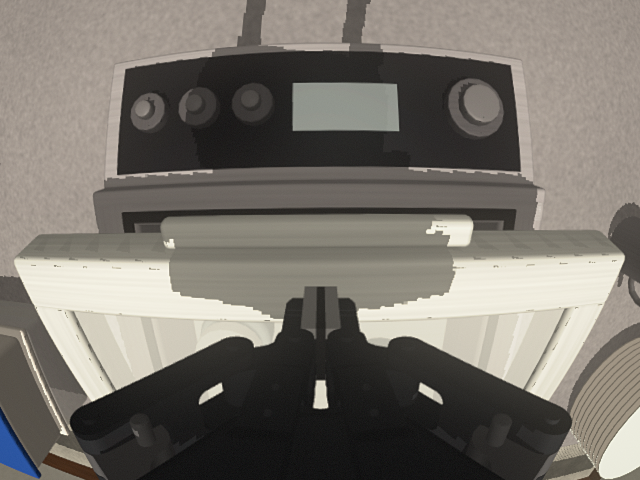

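View pics/s15.png

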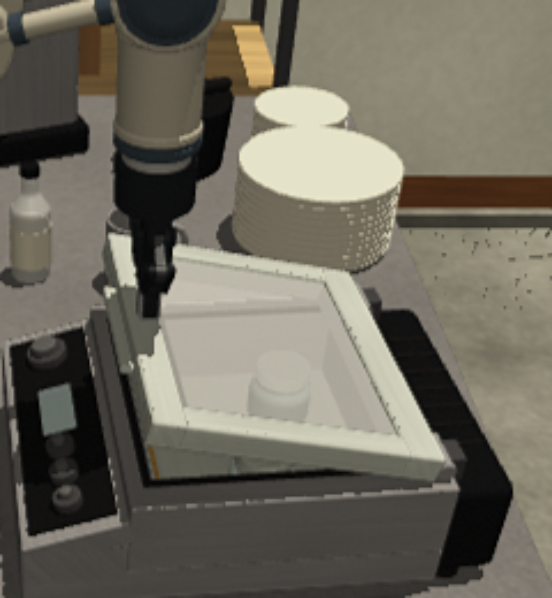

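```bash
python3 -m jog '[[2,0,6,0,0,0],[4,0,13,0,0,0],[5.6,0,20,0,0,0],[7.2,0,27,0,0,0],[8.5,0,34,0,0,0],[9.6,0,40,0,0,0],[10.2,0,45,0,0,0],[10.2,0,45,0,0,0],[10.2,0,45,0,0,0]]'
python3 - <<'E'
from h import *
f=[]
s=state();sc=camera("scene");f.append(state()["ft_force"])
sc=camera("scene");f.append(state()["ft_force"])
print(s["tcp_pos"],np.mean(f,0))
print([rows(tcp_for(a),0.0,s)[0] for a in(.05,0)])
E
```

```text
t: 12.0
tcp_pos: [590.4, 2.0, 154.2]
tool_rot: [-3.141, 0.005, -3.056]
ft_force: [-4.3, -0.3, 5.0]
opening: 0.2
[590.43729659   1.96751982 154.16301483] [-3.81369234 -0.50475421  6.22916514]
[array([-0. ,  0.2, -2.7]), array([ 1.9,  0.2, 11.2])]
```

Now close the remaining ~11 mm in small steps, watching the force.

```bash
python3 -m jog '[[0.5,0,3,0,0,0],[1,0,6,0,0,0],[1.5,0,9,0,0,0],[1.5,0,9,0,0,0],[1.5,0,9,0,0,0]]'
python3 - <<'E'
from h import *
f=[]
for i in range(3):
  s=state();sc=camera("scene");f.append(s["ft_force"])
print(s["tcp_pos"],np.mean(f,0))
E
```

```text
t: 12.52
tcp_pos: [589.2, 1.9, 145.6]
tool_rot: [-3.141, 0.006, -3.056]
ft_force: [-4.2, -1.4, 6.7]
opening: 0.0
[589.17078583   1.89888893 145.52760232] [-4.73074127 -0.51898919  6.30528491]
```

```bash
python3 -m jog '[[0,0,1.5,0,0,0],[0,0,3,0,0,0],[0,0,3,0,0,0],[0,0,3,0,0,0]]'
python3 - <<'E'
from h import *
f=[]
for i in range(3):
  s=state();sc=camera("scene");f.append(s["ft_force"])
print(s["tcp_pos"],np.mean(f,0))
E
```

```text
t: 13.0
tcp_pos: [589.0, 1.9, 142.8]
tool_rot: [-3.141, 0.005, -3.056]
ft_force: [-6.0, -1.4, 6.6]
opening: 0.3
[588.95115802   1.85504458 142.79132027] [-5.62524589 -1.09972515  7.15587148]
```

```bash
python3 -m jog '[[0.6,0,1,0,0,0],[1.2,0,2,0,0,0],[1.2,0,2,0,0,0],[1.2,0,2,0,0,0]]'
python3 - <<'E'
from h import *
f=[]
for i in range(3):
  s=state();sc=camera("scene");f.append(s["ft_force"])
print(s["tcp_pos"],np.mean(f,0))
E
```

```text
t: 13.48
tcp_pos: [588.8, 1.9, 141.2]
tool_rot: [-3.141, 0.008, -3.056]
ft_force: [-2.4, -0.7, 7.9]
opening: -0.1
[588.78069545   1.82710576 141.26140409] [-2.50346773 -0.47630078  7.66231093]
```

```bash
python3 -m jog '[[0.5,0,1,0,0,0],[0.7,0,2,0,0,0],[0.7,0,2,0,0,0],[0.7,0,2,0,0,0]]'
python3 - <<'E'
from h import *
f=[]
for i in range(3):
  s=state();sc=camera("scene");f.append(s["ft_force"])
print(s["tcp_pos"],np.mean(f,0))
w=camera("wrist");cv2.imwrite("pics/w16.png",w[...,::-1])
cv2.imwrite("pics/s16.png",cv2.resize(sc[140:330,290:540,::-1],None,fx=3,fy=3))
E
```

```text
t: 13.97
tcp_pos: [588.6, 1.8, 139.4]
tool_rot: [-3.141, 0.009, -3.056]
ft_force: [-0.6, 0.5, 7.8]
opening: 0.1
[588.56142117   1.82238094 139.41899995] [-1.01747820e+00  1.04914090e-03  7.59291837e+00]
```

View pics/s16.png

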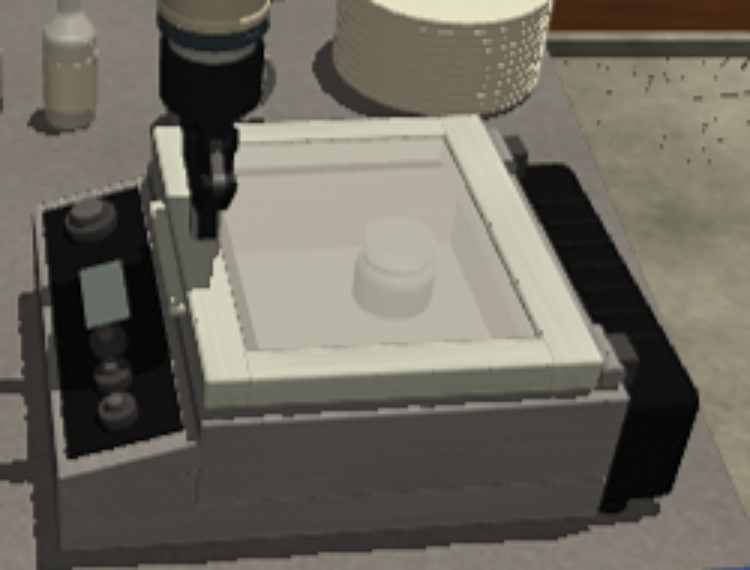

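View pics/w16.png

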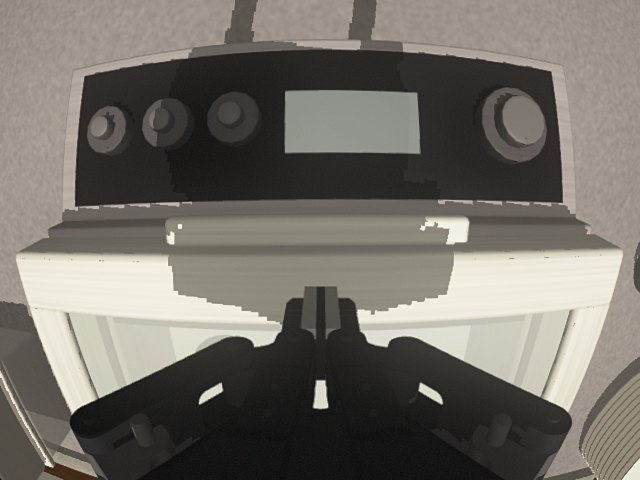

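```bash
python3 -m jog '[[0,0,1,0,0,0],[0,0,2,0,0,0],[0,0,2,0,0,0],[0,0,2,0,0,0]]'
python3 - <<'E'
from h import *
f=[]
for i in range(3):
  s=state();sc=camera("scene");f.append(s["ft_force"])
print(s["tcp_pos"],np.mean(f,0))
E
```

```text
t: 14.5
tcp_pos: [588.3, 1.8, 137.4]
tool_rot: [-3.141, 0.008, -3.056]
ft_force: [-2.7, -1.3, 8.5]
opening: -0.1
[588.29167511   1.79247796 137.36871447] [-1.94939602 -0.90615858  8.01704852]
```

```bash
python3 -m jog '[[0.2,0,1,0,0,0],[0.4,0,2,0,0,0],[0.4,0,2,0,0,0],[0.4,0,2,0,0,0]]'
python3 - <<'E'
from h import *
f=[]
for i in range(3):
  s=state();sc=camera("scene");f.append(s["ft_force"])
print(s["tcp_pos"],np.mean(f,0))
E
```

```text
t: 14.98
tcp_pos: [588.1, 1.8, 135.6]
tool_rot: [-3.141, 0.009, -3.056]
ft_force: [-1.2, -0.5, 9.1]
opening: -0.0
[588.11576561   1.7943691  135.64143561] [-1.5504487  -0.21106515  8.53772193]
```

```bash
python3 -m jog '[[0.2,0,1,0,0,0],[0.4,0,2,0,0,0],[0.4,0,2,0,0,0],[0.4,0,2,0,0,0]]'
python3 - <<'E'
from h import *
f=[]
for i in range(3):
  s=state();sc=camera("scene");f.append(s["ft_force"])
print(s["tcp_pos"],np.mean(f,0))
cv2.imwrite("pics/s17.png",cv2.resize(sc[140:330,290:540,::-1],None,fx=3,fy=3))
E
```

```text
t: 15.47
tcp_pos: [588.1, 1.8, 134.8]
tool_rot: [-3.14, 0.011, -3.056]
ft_force: [-2.7, 0.0, 12.6]
opening: 0.0
[588.12006946   1.75454587 134.82957223] [-2.16230737  0.37366595 12.27788795]
```

View pics/s17.png

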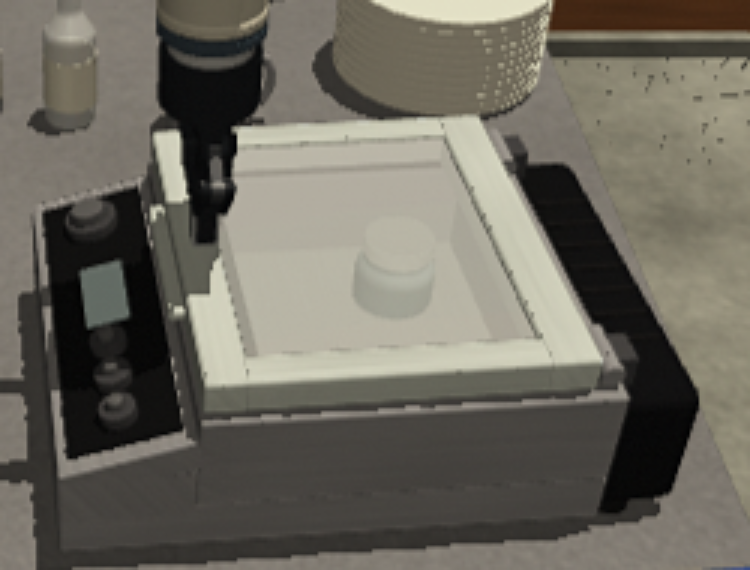

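```bash
python3 -m jog '[[0,0,0.7,0,0,0],[0,0,1.5,0,0,0],[0,0,1.5,0,0,0],[0,0,1.5,0,0,0]]'
python3 - <<'E'
from h import *
f=[]
for i in range(4):
  s=state();sc=camera("scene");f.append(s["ft_force"])
print(s["tcp_pos"],np.mean(f,0))
E
```

```text
t: 15.95
tcp_pos: [588.1, 1.8, 134.3]
tool_rot: [-3.14, 0.011, -3.056]
ft_force: [-4.6, 0.1, 15.4]
opening: 0.2
[588.10591583   1.73891822 134.26288093] [-4.21459432  0.34100242 15.35839616]
```

```bash
python3 -m jog '[[0.3,0,0.8,0,0,0],[0.5,0,1.6,0,0,0],[0.5,0,1.6,0,0,0],[0.5,0,1.6,0,0,0]]'
python3 - <<'E'
from h import *
f=[]
for i in range(4):
  s=state();sc=camera("scene");f.append(s["ft_force"])
print(s["tcp_pos"],np.mean(f,0))
w=camera("wrist");cv2.imwrite("pics/w18.png",w[180:340,:,::-1])
a=cv2.resize(sc[140:330,290:540,::-1],None,fx=3,fy=3,interpolation=3).copy()
for al,col in((0,(0,0,255)),(.03,(0,255,0))):
  for z in (0,30):
    q=proj("scene",np.array([lid(al,290,165,z),lid(al,290,-165,z),lid(al,0,-165,z)]));q=((q-[290,140])*3+1).astype(int)
    cv2.polylines(a,[q.reshape(-1,1,2)],False,col,1)
cv2.imwrite("pics/s18.png",a)
for al in(0,.02,.04):print(al,[np.round(wproj(lid(al,290,y,30),s)[0]) for y in(165,-165)])
E
```

```text
t: 16.48
tcp_pos: [588.1, 1.7, 133.7]
tool_rot: [-3.14, 0.013, -3.056]
ft_force: [-3.9, -0.4, 18.2]
opening: 0.2
[588.1099257    1.75136355 133.66655618] [-3.67296504 -0.13399968 18.30191128]
0 [array([630., 258.]), array([ 10., 257.])]
0.02 [array([637., 263.]), array([  4., 262.])]
0.04 [array([643., 268.]), array([ -3., 267.])]
```

View pics/s18.png

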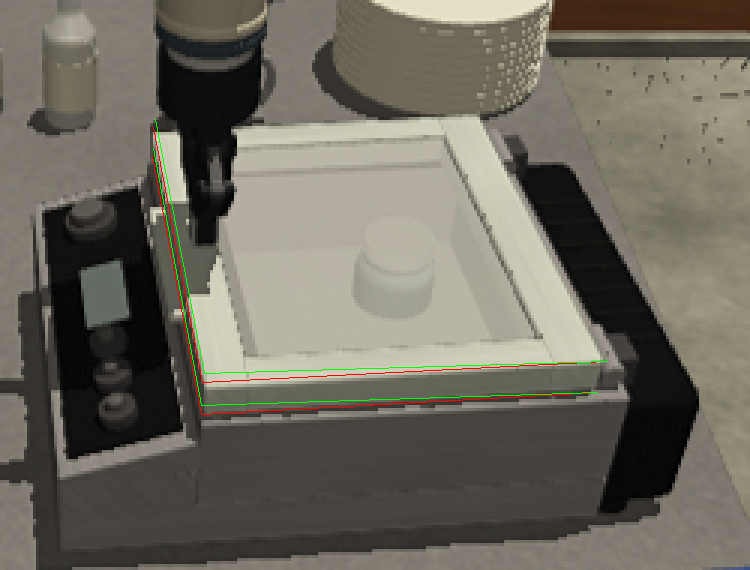

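View pics/w18.png

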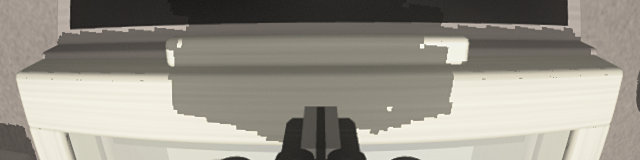

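```bash
python3 -m jog '[[0,0,0,0,0,0],[0,0,0,0,0,0],[0,0,0,0,0,0],[0,0,0,0,0,0],[0,0,0,0,0,0],[0,0,0,0,0,0]]'
python3 - <<'E'
from station import *
job_done();s=state();print(s["t"],s["ft_force"],s["tcp_pos"])
E
```

```text
t: 17.23
tcp_pos: [588.1, 1.7, 133.7]
tool_rot: [-3.14, 0.013, -3.056]
ft_force: [-4.7, 0.1, 18.4]
opening: -0.1
the job is handed in; nothing more can be done
the job is handed in; nothing more can be done
```

I pressed the power button fully in with the lid still open. I then pushed the lid down along its arc with the shut fingertips and handed the job in at about 17 s, still holding it down.

- **Button:** it went in to a hard stop at about 20 N, against about 5 N at full travel. The camera showed the cap down in its ring, and out again after I let go.
- **Lid:** the last scene picture matches the shut lid outline. The force rose from about 8.5 N to a steady 18.4 N once it met the seal. A small sideways force of about 4 to 5 N remained.
- **Other things:** I touched none of the keys, jars or counter items, and saw no movement in the pictures, but I did not measure their positions at the end.
- **Disagreement:** the shut fingertips made contact about 30 to 38 mm short of the stated tool point, both at the button and at the lid. I therefore judged both contacts by force and pictures, not by the given tip position.
- **Not confirmed:** no state could be read after hand-in, so the last force reading is from just before it.

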